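# Collapse the telescopic inspection lamp

## Task

Pack down the telescopic inspection lamp on its stand: first slide the innermost tube (orange paddle) fully home into the middle tube while the middle tube is still well out, then slide the middle tube (blue paddle) fully home into the black clamp head. Each tube has to go past its click until its collar closes up against the next part. Press no harder than 70 N on the orange paddle, let go at the end and leave the other things on the bench alone.

Things in the scene. Friction and masses are not known exactly. Their poses are not given: they have to be found in the camera images.
- lamp: Stand fixed to the bench: grey plate 190x90 mm, black clamp head (75x46 mm, top 104 mm above the bench) from whose front face the tubes slide out level, axis 45 mm above the bench; behind it a black tube and a yellow lamp head (to x = -240 mm). Origin: on the bench below the middle of the clamp head's front face; x axis along the tubes, pointing the way they pull out; z up.
- middle_tube (a joint): How far the middle tube stands out of the clamp head, m: 0 = fully home (collar on the face), at most 0.085; starts 0.050 to 0.075. Slides at about 4 N; a click (ball detent) 11 to 5 mm short of home needs 15 to 18 N in all (a weaker push stalls there, 8 to 10 mm out), then it goes on home easily. Stays where it is left.
- inner_tube (a joint): How far the inner tube stands out of the middle tube, m: 0 = fully home, at most 0.042; starts 0.026 to 0.036. Stiffer than the middle tube: about 7 N, and 19 to 24 N over its click, 11 to 5 mm short of home. So a push on the orange paddle alone drives in the middle tube instead: the blue paddle must be held against it.
- pliers: Loose red-handled pliers lying flat, 63x172x14 mm, to the right of the lamp; origin under its centre. Leave alone.
- tape: Loose yellow tape measure, 79x89x36 mm, behind to the left; origin under its centre. Leave alone.
- felt_marker: Loose black and red marker lying flat, 18x132x22 mm, to the left; origin under its centre. Leave alone.
- blue_paddle (a point): Blue upright thumb paddle on the middle tube's outer end (tube 31 mm diameter). It stands on a collar 14 mm long, 38 mm diameter. Paddle: 8 mm thick along x, 28 mm wide, free from 65 to 105 mm above the bench. The point: mid-thickness, mid-width, 85 mm above the bench. When home it is 7 mm out from the clamp head's face, no room for a finger between. Axes as body lamp.
- orange_paddle: Orange paddle with collar on the inner tube's outer end (tube 24 mm diameter), same shape as the blue one. Origin: mid-thickness, mid-width, 85 mm above the bench; 14 mm from the blue point when the inner tube is home. Orange and blue can be pinched together from outside: 48 to 58 mm over both at the start, 22 mm when home. Axes as body lamp. More than 70 N from the fingers breaks it.

How it is judged:
By the outcome, as a careful person would: the job done as asked, in the order asked, and still so for the second after the job is handed in, with the robot touching nothing.
It also fails if it takes over 48 s, if anything falls off the work surface, if the arm or the gripper's body presses on something with over 40 N, if the wrist force passes 120 N, or if a joint passes its speed limit or range.

## Robot

A 6-joint arm with a two-finger parallel gripper is mounted at the origin on a cart in front of the work surface, level with it; the furniture and walls round the work are solid. World frame = base frame: x ahead of the robot, y to its left, z up, the work surface at z = 0. Lengths are in m, angles in rad, forces in N, time in s.
With the tool pointing down it reaches from about 0.275 to 0.75 m from the base axis. Payload 10.2 kg.
Tool frame: the origin (TCP) lies on the front face of the gripper's body, between the roots of the fingers; the fingertips stand 64 mm ahead of it and the grasp point (between the pads) lies 45 mm ahead of it; z points along the fingers, y is the line along which they close (so a half turn about z gives the same grasp; the last joint's range is limited). The gripper opens to 88 mm and grips with 3 to 60 N. Pads are 18 mm wide; open, the fingers measure 123 mm over their backs; the gripper's body (75 mm by 187 mm) begins 45 mm behind the grasp point.
Start: joints at [-1.438, 0.313, 1.498, -0, 1.331, -0.223], TCP at [0.183, -0.492, 0.303] pointing down, gripper open.
Joint ranges: [-2.94, 2.94], [-0.97, 2.17], [0.19, 2.56], [-1.23, 4.37], [0.02, 3.11], [-2.88, 2.88]. Speed limits (rad/s): [2.39, 2.39, 3.01, 3.14, 3.14, 3.14].

## Interface

Orientations are given as a unit quaternion [x, y, z, w].
In Python, from rig import observe, snapshot, finish_job gives the robot as it stands.
- The arm moves only by the tool send_rows, never from a script. Its argument "motion" is a list of rows, each a list of 3 entries, a list of its own where there are three numbers: the shift along the world's x, y, z in units of 25 mm (1.0 is 25 mm), then the turn about the world's z in units of 6 degrees (1.0 is 6 degrees), then the opening, from 0 (shut) to 1 (fully open). A call has 1 to 12 rows; each row is the pose to reach, as a shift and turn from the pose commanded when the call began; what a row does not reach only later rows make up. A row lasts 1/10 s, in which the tool goes at most 50 mm and 8.59 degrees, less where a joint would pass 70% of its speed; a pose out of reach is approached as far as the arm can. A call with a gripper value outside its range is refused whole. The fingers move at their own pace and stop on an object; the grip force is fixed at half the most. Time passes only in rows, so rows that repeat a pose let the fingers close. It gives the time, the measured TCP pose, the force, the opening and the grip force at its end, in the units of the state.
- observe(): the state, without advancing time (a new reading comes with each control period).
- snapshot(name): name is "side" or "top" or "wrist"; returns a dict with "frame" (420x560x3 uint8, blue, green, red), "z_map" (420x560 float32, m along the optical axis (not along the pixel's ray), 0 where there is no reading), "intrinsics" (3x3 intrinsics, pixels), "T" (4x4, takes a point from camera to world coordinates). Camera axes: x right, y up, looking along -z (the intrinsics and any distortion apply to the point x, -y, -z); pixel columns grow to the right and rows downward; lengths in m; the calibration is good to about 2 mm. A picture is of the moment at which its call begins.
- finish_job(): hands the job in; it is judged then, once.
The state is a dict: "time": time; "q": joint angles; "joint_velocities": joint speeds; "tau": joint torques, N m; "eef_pos": TCP position; "eef_rot": TCP orientation; "force": force on the tool from outside, world axes, zero at the start; "torque": the same for the moment, N m; "finger_gap": opening from 0.0 (shut) to 1.0 (fully open); "grasp_force": force on a finger pad.
Only numpy, scipy, OpenCV 4.12 (cv2) and the standard library are available. Lean on these libraries where they do the work, as an engineer would, in place of code of your own. Each camera call takes 0.05 s, during which the arm holds its last target. There are 200 camera calls.

## Working session

There is one attempt and no reset: what is moved stays moved. The work goes in short steps, Python scripts to look and compute and a tool call to move; the robot and the scene stay as the last step left them, time stands still between calls to the robot, and variables do not carry over. Pictures are saved under pics/ and viewed, at most 10 in all, crops included, and the job is handed in when it is done.

Besides the shell and the picture viewer there is one more tool, called after "Call:" by a JSON object that holds its "api" and its "payload". send_rows: Moves the arm, as the interface text tells. Its arguments: {"type":"object","properties":{"motion":{"type":"array","items":{"type":"array"}}},"required":["motion"]}

```bash
mkdir -p pics; cat > h.py <<'E'
import numpy as np, cv2
from rig import observe, snapshot, finish_job
def pts(s):
    z=s["z_map"]; K=s["intrinsics"]; v,u=np.indices(z.shape)
    P=np.stack([(u-K[0,2])/K[0,0]*z,-(v-K[1,2])/K[1,1]*z,-z],-1)
    return P@s["T"][:3,:3].T+s["T"][:3,3]
def mask(s,lo,hi):
    return (cv2.inRange(cv2.cvtColor(s["frame"],cv2.COLOR_BGR2HSV),lo,hi)>0)&(s["z_map"]>0)
E
python3 - <<'E'
from h import *
for n in("top","side"):
    s=snapshot(n); cv2.imwrite(f"pics/{n}1.png",s["frame"]); P=pts(s)
    for c,lo,hi in(("orange",(6,150,80),(18,255,255)),("blue",(98,120,50),(125,255,255))):
        m=mask(s,lo,hi)&(P[...,2]>.06)&(P[...,2]<.12); q=P[m]; 
        if len(q): print(n,c,len(q),np.median(q,0).round(4),q.min(0).round(3),q.max(0).round(3))
print(observe())
E
```

```text
top orange 57 [0.4622 0.1611 0.1023] [0.45  0.152 0.06 ] [0.476 0.167 0.107]
top blue 56 [0.4646 0.2045 0.1022] [0.452 0.2   0.06 ] [0.478 0.212 0.107]
side orange 86 [0.4674 0.1584 0.0826] [0.453 0.153 0.06 ] [0.478 0.162 0.106]
side blue 92 [0.4692 0.2037 0.0851] [0.455 0.198 0.061] [0.481 0.208 0.106]
{'time': 0.1, 'q': array([-1.43843106e+00,  3.13377886e-01,  1.49832094e+00,  1.08884561e-05,
        1.33099885e+00, -2.23350101e-01]), 'joint_velocities': array([ 0.00010606, -0.00282223, -0.00198902, -0.00056678,  0.00079011,
        0.00069818]), 'tau': array([ 2.60121909e-03, -4.02811182e+01, -2.52645528e+01,  6.96407910e-02,
        3.42213619e-02, -6.19840171e-05]), 'eef_pos': array([ 0.18283347, -0.49198847,  0.30224165]), 'eef_rot': array([ 9.84225052e-01,  1.76920158e-01,  3.04085015e-05, -5.51695568e-04]), 'force': array([-0.58500451,  0.32482475,  0.32190913]), 'torque': array([-0.01596743, -0.03882621, -0.01686966]), 'grasp_force': 0.0, 'finger_gap': 1.000680568735972}
```

View pics/top1.png

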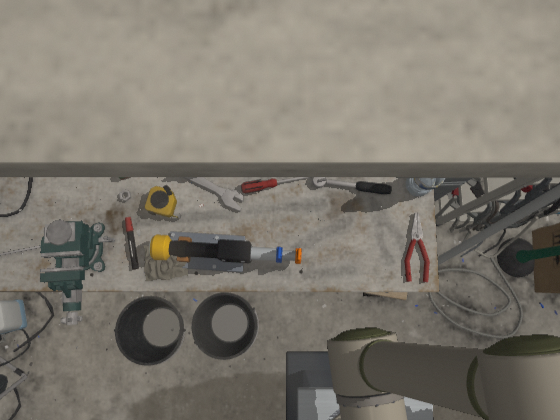

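View pics/side1.png

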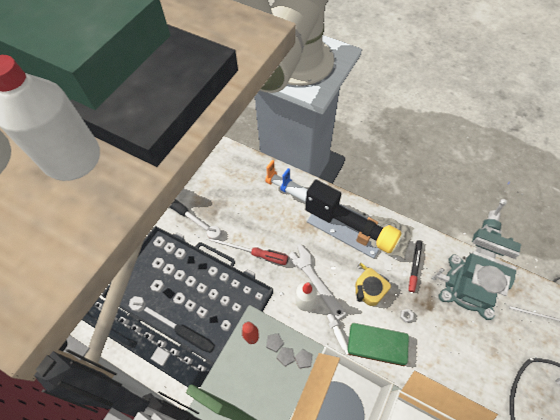

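The top view shows the lamp along image x, with the orange paddle at (298,255), blue at (279,254) and the clamp face at about (250,251). The tubes pull out toward world -y. The pliers are at (417,248) and a shelf runs above row 170. The side view agrees, with orange at (270,172), blue at (286,181) and the clamp at (322,200).

```bash
python3 - <<'E'
from h import *
s=snapshot("top"); P=pts(s)
def show(n,q): print(n,len(q),np.median(q,0).round(4),q.min(0).round(3),q.max(0).round(3))
box=lambda r0,r1,c0,c1:P[r0:r1,c0:c1].reshape(-1,3)
b=box(238,264,215,255); b=b[(b[:,2]>.095)&(b[:,2]<.115)]; show("clamp top",b)
r=cv2.minAreaRect((b[:,:2]*1000).astype(np.float32)); print(r)
show("shelf",box(120,172,100,450)); show("shelfedge",box(160,176,250,300))
lh=box(225,265,145,180); show("lamphead",lh[lh[:,2]>.02])
for c,lo,hi in(("orange",(6,150,80),(18,255,255)),("blue",(98,120,50),(125,255,255))):
    for n in("top","side"):
        t=snapshot(n);Q=pts(t); q=Q[mask(t,lo,hi)&(Q[...,2]>.07)&(Q[...,2]<.112)]
        if n=="top": q=q[q[:,2]>.095]
        show(c+n,q); print(cv2.minAreaRect((q[:,:2]*1000).astype(np.float32)))
E
```

```text
clamp top 642 [0.4722 0.3098 0.103 ] [0.449 0.273 0.095] [0.498 0.347 0.111]
((473.3001403808594, 310.016357421875), (74.89132690429688, 46.11901092529297), 86.55902862548828)
shelf 18200 [0.4508 0.2052 0.9584] [0.366 0.1   0.937] [0.467 0.312 1.23 ]
shelfedge 800 [0.4409 0.2054 0.9483] [0.366 0.19  0.928] [0.443 0.221 1.23 ]
lamphead 738 [0.4783 0.4777 0.0642] [0.366 0.203 0.02 ] [0.516 0.519 1.23 ]
orangetop 43 [0.4624 0.1591 0.1035] [0.451 0.156 0.097] [0.476 0.164 0.11 ]
((463.5296325683594, 160.00657653808594), (6.985982894897461, 25.387861251831055), 89.6852798461914)
orangeside 62 [0.4681 0.1582 0.0926] [0.453 0.154 0.07 ] [0.478 0.16  0.107]
((465.54547119140625, 157.55169677734375), (4.760754585266113, 25.099958419799805), 82.74154663085938)
bluetop 40 [0.4647 0.2045 0.1026] [0.453 0.202 0.098] [0.479 0.209 0.108]
((465.9064025878906, 205.65789794921875), (6.884073257446289, 25.549484252929688), 89.87506866455078)
blueside 66 [0.4693 0.2035 0.0933] [0.454 0.199 0.071] [0.481 0.205 0.106]
((467.46337890625, 202.4216766357422), (5.964089393615723, 26.661714553833008), 87.12246704101562)
```

Call:
{"api": "send_rows", "payload": {"motion": [[[11.3,26.96,0],-3.96,1],[[11.3,26.96,0],-3.96,1],[[11.3,26.96,0],-3.96,1],[[11.3,26.96,0],-3.96,1],[[11.3,26.96,0],-3.96,1],[[11.3,26.96,0],-3.96,1],[[11.3,26.96,0],-3.96,1],[[11.3,26.96,0],-3.96,1],[[11.3,26.96,0],-3.96,1],[[11.3,26.96,0],-3.96,1],[[11.3,26.96,0],-3.96,1],[[11.3,26.96,0],-3.96,1]]}}

```text
time: 1.55
eef_pos: [0.4151, 0.0635, 0.303]
eef_rot: [1.0, -0.029, 0.0, 0.0]
force: [-0.6, -1.1, 0.5]
finger_gap: 1.004
grasp_force: 0.0
```

Call:
{"api": "send_rows", "payload": {"motion": [[[1.9,4.6,-2],0,1],[[1.9,4.6,-2],0,1],[[1.9,4.6,-2],0,1],[[1.9,4.6,-2],0,1],[[1.9,4.6,-2],0,1],[[1.9,4.6,-2],0,1]]}}

```text
time: 2.15
eef_pos: [0.4623, 0.1754, 0.2533]
eef_rot: [1.0, -0.03, 0.0, 0.0]
force: [-0.0, -0.2, -0.5]
finger_gap: 1.002
grasp_force: 0.0
```

```bash
python3 - <<'E'
from h import *
s=snapshot("wrist"); P=pts(s); cv2.imwrite("pics/wrist1.png",s["frame"]); o=observe(); print(o["eef_pos"],o["eef_rot"])
for c,lo,hi in(("orange",(6,150,80),(18,255,255)),("blue",(98,120,50),(125,255,255))):
    q=P[mask(s,lo,hi)&(P[...,2]>.07)&(P[...,2]<.115)]
    if len(q):
        print(c,len(q),np.median(q,0).round(4),q.min(0).round(3),q.max(0).round(3),cv2.minAreaRect((q[q[:,2]>.1][:,:2]*1000).astype(np.float32)))
E
```

```text
[0.46231229 0.17527825 0.2534413 ] [ 9.99546745e-01 -3.00997114e-02  5.58896711e-04 -1.68264826e-05]
orange 459 [0.4678 0.1582 0.1041] [0.452 0.154 0.07 ] [0.479 0.163 0.106] ((465.29327392578125, 158.44546508789062), (7.169246673583984, 26.928359985351562), 87.32923889160156)
blue 547 [0.4718 0.2025 0.1039] [0.454 0.199 0.07 ] [0.482 0.208 0.107] ((467.8885192871094, 203.54823303222656), (7.408396244049072, 27.4564208984375), 86.70977783203125)
```

View pics/wrist1.png

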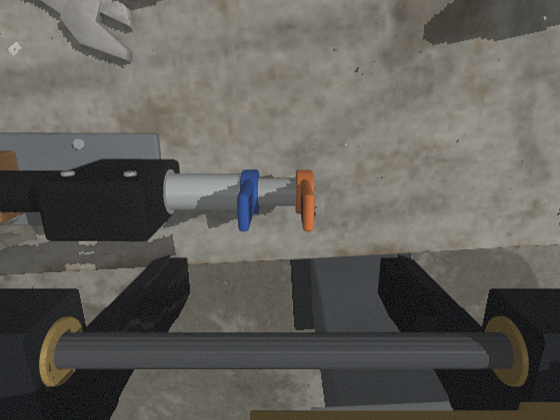

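The wrist view shows blue at (248,200), orange at (306,200) and the clamp face at about x=175. Both paddles lie between the fingers in y with good clearance, so I'll descend.

Call:
{"api": "send_rows", "payload": {"motion": [[[0.17,0.23,-1.5],0,1],[[0.17,0.23,-3],0,1],[[0.17,0.23,-4.2],0,1],[[0.17,0.23,-4.8],0,1],[[0.17,0.23,-4.8],0,1],[[0.17,0.23,-4.8],0,1]]}}

```text
time: 2.8
eef_pos: [0.467, 0.1814, 0.1338]
eef_rot: [1.0, -0.03, 0.001, -0.0]
force: [0.2, -0.2, -0.5]
finger_gap: 0.997
grasp_force: 0.0
```

Call:
{"api": "send_rows", "payload": {"motion": [[[0,0,0],0,0.6],[[0,0,0],0,0.6],[[0,0,0],0,0.5],[[0,0,0],0,0.4],[[0,0,0],0,0.3],[[0,0,0],0,0.2],[[0,0,0],0,0.1],[[0,0,0],0,0],[[0,0,0],0,0],[[0,0,0],0,0],[[0,0,0],0,0],[[0,0,0],0,0]]}}

```text
time: 4.0
eef_pos: [0.4666, 0.182, 0.1329]
eef_rot: [1.0, -0.029, 0.0, -0.0]
force: [-1.1, 3.7, 5.5]
finger_gap: 0.246
grasp_force: 30.0
```

The gap is 21.6 mm, so the inner tube is home. I'll open, rise and check.

Call:
{"api": "send_rows", "payload": {"motion": [[[0,0,0],0,0.7],[[0,0,0],0,0.7],[[0,0,0],0,0.7],[[0,0,0],0,0.7],[[0,0,1.5],0,0.7],[[0,0,3],0,0.7],[[0,0,4],0,0.5],[[0,0,4],0,0],[[0,0,4],0,0]]}}

```text
time: 4.9
eef_pos: [0.4663, 0.1819, 0.2322]
eef_rot: [1.0, -0.029, -0.0, 0.0]
force: [0.2, -0.3, -0.3]
finger_gap: 0.449
grasp_force: 0.0
```

```bash
cat > m.py <<'E'
from h import *
s=snapshot("wrist"); P=pts(s); o=observe(); print(o["eef_pos"],o["finger_gap"],o["force"])
for c,lo,hi in(("orange",(6,150,80),(18,255,255)),("blue",(98,120,50),(125,255,255))):
    q=P[mask(s,lo,hi)&(P[...,2]>.07)&(P[...,2]<.115)]
    if len(q): print(c,len(q),cv2.minAreaRect((q[q[:,2]>.1][:,:2]*1000).astype(np.float32)))
cv2.imwrite("pics/w_%d.png"%(o["time"]*100),s["frame"])
E
python3 m.py; ls pics
```

```text
[0.4661076  0.18185693 0.23151155] 0.4101572973630994 [-0.2490273  -0.12012807 -1.27612782]
orange 539 ((466.2257385253906, 175.14505004882812), (7.110375881195068, 26.75128173828125), 86.87654876708984)
blue 603 ((466.99102783203125, 189.2481689453125), (7.125942230224609, 27.337167739868164), 86.28436279296875)
side1.png
top1.png
w_495.png
wrist1.png
```

The paddles are 14.1 mm apart, so the inner tube is home, and the middle tube is about 77 mm out. Next I'll come down in front of the orange paddle with the fingers shut.

Call:
{"api": "send_rows", "payload": {"motion": [[[-0.06,-1.7,0],0,0],[[-0.06,-1.7,0],0,0],[[-0.06,-1.7,0],0,0],[[-0.06,-1.7,0],0,0],[[-0.06,-1.7,0],0,0],[[-0.06,-1.7,-1.5],0,0],[[-0.06,-1.7,-3],0,0],[[-0.06,-1.7,-4],0,0],[[-0.06,-1.7,-4],0,0],[[-0.06,-1.7,-4],0,0]]}}

```text
time: 5.95
eef_pos: [0.4653, 0.1399, 0.1333]
eef_rot: [1.0, -0.029, 0.0, -0.0]
force: [0.2, 0.1, 0.3]
finger_gap: 0.009
grasp_force: 0.0
```

Call:
{"api": "send_rows", "payload": {"motion": [[[0.03,0.3,0],0,0],[[0.04,0.6,0],0,0],[[0.06,0.9,0],0,0],[[0.08,1.2,0],0,0],[[0.09,1.5,0],0,0],[[0.11,1.8,0],0,0],[[0.12,2.1,0],0,0],[[0.14,2.4,0],0,0],[[0.15,2.6,0],0,0],[[0.15,2.6,0],0,0]]}}

```text
time: 6.95
eef_pos: [0.4684, 0.2052, 0.1324]
eef_rot: [1.0, -0.029, -0.001, -0.0]
force: [-0.5, 0.5, -0.3]
finger_gap: 0.002
grasp_force: 0.0
```

Call:
{"api": "send_rows", "payload": {"motion": [[[0.01,0.15,0],0,0],[[0.02,0.3,0],0,0],[[0.03,0.45,0],0,0],[[0.03,0.55,0],0,0],[[0.03,0.6,0],0,0]]}}

```text
time: 7.45
eef_pos: [0.4693, 0.2196, 0.1324]
eef_rot: [1.0, -0.029, -0.001, 0.0]
force: [-0.7, -7.3, -1.9]
finger_gap: 0.004
grasp_force: 3.3
```

```bash
python3 m.py; ls pics
```

```text
[0.46927568 0.21952837 0.13240564] 0.002165571346127679 [-1.37881947 -4.50680238 -1.27521812]
orange 615 ((0.0, 0.0), (0.0, 0.0), 0.0)
blue 798 ((484.9797058105469, 253.0659942626953), (0.0, 0.0), 0.0)
side1.png
top1.png
w_495.png
w_750.png
wrist1.png
```

Call:
{"api": "send_rows", "payload": {"motion": [[[0,0.05,0],0,0],[[0.01,0.1,0],0,0],[[0.01,0.15,0],0,0],[[0.01,0.2,0],0,0]]}}

```text
time: 7.9
eef_pos: [0.4695, 0.2231, 0.1324]
eef_rot: [1.0, -0.029, -0.001, 0.002]
force: [-2.0, -14.1, 1.5]
finger_gap: 0.002
grasp_force: 7.4
```

Call:
{"api": "send_rows", "payload": {"motion": [[[0,0.05,0],0,0],[[0.01,0.1,0],0,0],[[0.01,0.15,0],0,0],[[0.01,0.2,0],0,0]]}}

```text
time: 8.3
eef_pos: [0.4698, 0.2292, 0.1324]
eef_rot: [1.0, -0.029, -0.001, 0.0]
force: [-1.0, -4.5, -2.5]
finger_gap: 0.006
grasp_force: 2.2
```

Past the click. Now I'll go on to the hard stop.

Call:
{"api": "send_rows", "payload": {"motion": [[[0,0.05,0],0,0],[[0.01,0.1,0],0,0],[[0.01,0.15,0],0,0],[[0.01,0.15,0],0,0]]}}

```text
time: 8.7
eef_pos: [0.47, 0.2309, 0.1324]
eef_rot: [1.0, -0.029, -0.001, 0.003]
force: [-3.7, -24.4, 2.7]
finger_gap: 0.008
grasp_force: 12.4
```

Call:
{"api": "send_rows", "payload": {"motion": [[[0,0.05,0],0,0],[[0,0.1,0],0,0],[[0,0.1,0],0,0]]}}

```text
time: 9.0
eef_pos: [0.4701, 0.2316, 0.1325]
eef_rot: [1.0, -0.029, -0.002, 0.005]
force: [-4.8, -39.6, 7.1]
finger_gap: 0.001
grasp_force: 20.1
```

The arm is stopped hard at 40 N, at the expected y. I'll back off, rise and check.

Call:
{"api": "send_rows", "payload": {"motion": [[[-0.03,-0.5,0],0,0],[[-0.06,-1,0],0,0],[[-0.06,-1,0],0,0],[[-0.06,-1,1.5],0,0],[[-0.06,-1,3],0,0],[[-0.06,-1,4.5],0,0],[[-0.06,-1,5],0,0],[[-0.06,-1,5],0,0]]}}

```text
time: 9.8
eef_pos: [0.4691, 0.2113, 0.2589]
eef_rot: [1.0, -0.029, 0.002, -0.001]
force: [-0.5, 0.3, -0.2]
finger_gap: 0.001
grasp_force: 0.0
```

```bash
python3 m.py; mv pics/w_9*.png pics/end.png; ls pics
```

```text
[0.46862644 0.2110631  0.25718301] 0.004191483401480982 [ 0.40209467 -0.31778764  0.05786486]
orange 548 ((470.7932434082031, 250.31976318359375), (7.509315013885498, 27.58251190185547), 86.87039947509766)
blue 591 ((471.48480224609375, 264.37017822265625), (7.836136341094971, 27.52088737487793), 86.40372467041016)
end.png
side1.png
top1.png
w_495.png
w_750.png
wrist1.png
```

View pics/end.png

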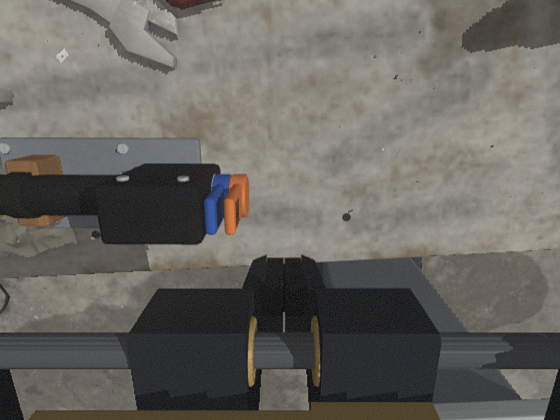

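The picture shows the blue paddle (215,205) against the clamp face and orange (238,205) just in front of it. Both collars are closed up and the gripper is clear of everything.

```bash
python3 -c "
from rig import finish_job; print(finish_job())"
```

```text
the job is handed in; nothing more can be done
None
```

The lamp is packed down and handed in: the inner tube went home first by pinching the two paddles, then the middle tube was pushed past its click to the hard stop, with no reading above 40 N on the orange paddle and the arm clear of everything at about 10 s.

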